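# Draw the waste-filter cartridge out of its leaning port with the hook

### The arm

A 6-joint arm with a two-finger parallel gripper is mounted at the origin on the work surface. World frame = base frame: x ahead of the robot, y to its left, z up, the work surface at z = 0. Lengths are in m, angles in rad, forces in N, time in s.
With the tool pointing down it reaches from about 0.25 to 0.725 m from the base axis. Payload 4 kg.
Tool frame: the origin (TCP) lies between the finger pads; the fingertips stand 17 mm ahead of it and the grasp point (between the pads) lies 2 mm behind it; z points along the fingers, y is the direction in which the jaws open and shut (so a half turn about z gives the same grasp; the last joint's range is limited). The gripper opens to 85 mm and grips with 20 to 120 N. Pads are 22 mm wide; open, the fingers measure 114 mm over their backs; the gripper's body (76 mm by 85 mm) begins 54 mm behind the grasp point. The pads swing forward as they close: fully open they stand 13 mm farther back than shut.
Start: joints at [-1.313, 0.241, 0.005, 1.335, 0, 1.571], TCP at [0.127, -0.483, 0.248] pointing down, gripper open.
Joint ranges: [-2.72, 2.72], [-1.05, 1.87], [-1.09, 1.28], [-1.99, 2.15], [-1.42, 1.44], [-3.14, 3.14]. Speed limits (rad/s): [2.79, 2.79, 3.14, 3.14, 3.14, 3.14].

### API

Orientations are given as a unit quaternion [x, y, z, w].
In Python, from workcell import readout, viewer, order gives the robot as it stands. The module is installed in compiled form; this text tells all that it offers.
- The arm moves only by the shell command python3 -m crank 'ROWS'. ROWS is text: rows parted by semicolons, each of 7 numbers parted by spaces: the shift along the tool's x, y, z in m, then the turn, a rotation vector about the tool's x, y, z in rad, then the gripper's target within -1 to 1 (shut at 1, half-way at 0, fully open at -1). A call has 1 to 20 rows; each row shifts and turns the pose as measured when the row begins, along the tool's axes as they then stand; what a row does not reach is not made up. A row lasts 1/12 s, in which the tool goes at most 41.7 mm and 7.16 degrees, less where a joint would pass 70% of its speed; a pose out of reach is approached as far as the arm can. A call with a gripper value outside its range is refused whole. The fingers move at their own pace and stop on an object; the grip force is fixed at half the most. Time passes only in rows, so rows that do not move let the fingers close. It gives the time, the measured TCP pose, the force and the opening at its end, in the units of the state.
- readout.get_obs(): the state, without advancing time (a new reading comes with each control period).
- viewer.camera(name): name is "scene" or "top"; returns the picture (400x640x3 uint8, red, green, blue); there is no depth.
- viewer.calibration(name): a dict with "fx", "fy", "cx", "cy" (pixels), "eye" and "rotation" of the camera in the world. Camera axes: x right, y down, z forward; pixel columns grow to the right and rows downward; lengths in m; the calibration is good to about 2 mm. A picture is of the moment at which its call begins. calibration takes no time and is no camera call.
- order.job_done(): hands the job in, once; it reports no verdict.
The state is a dict: "clock": time; "joint_pos": joint angles; "joint_vel": joint speeds; "tau": joint torques, N m; "eef_pos": TCP position; "tool_rot": TCP orientation; "ft_force": force on the tool from outside, world axes, zero at the start; "ft_torque": the same for the moment, N m; "grip_width": finger opening in m.
Only numpy, scipy, OpenCV 4.12 (cv2) and the standard library are available. Lean on these libraries where they do the work, as an engineer would, in place of code of your own. Each camera call takes 0.05 s, during which the arm holds its last target. There are 200 camera calls.

### The job

Take the hook tool from its fork stand, catch the wire bail of the used filter cartridge deep in the leaning port of the analyser, and draw the cartridge right out. Set it down upright on the floor of the white tray without letting it fall, take the hook out of the bail, and hang the hook back in the fork by its collar as it was. Only the hook may touch the cartridge (it is contaminated), never the gripper or the arm, and leave the other things on the bench where they are.

Things in the scene. Friction and masses are not known exactly. Their poses are not given: they have to be found in the camera images.
- hook: Hook tool hanging upright in the fork, 110 g. Origin: centre of its collar's underside; +z up the handle, +x the way the foot points. Grey round collar 38 mm across, z=0 to 6 mm; grey square handle 20 x 20 mm, z=6 to 72 mm, flats facing x and y. Steel 7 mm shank on the z axis down to a foot at z=-95 mm (centre line) that runs to x=16 mm; the tip rises from there (see hook_foot).
- hook_foot (a point): Point on the hook's foot centre line (hook x=8 mm, z=-95 mm), the middle of the cup; a bail bar carried there has its centre 6.5 mm above. The upturned tip ends at x=19 mm, z=-85 mm (centre line; 7 mm rod, so tip top at z=-81.5 mm). Gap between shank and tip about 10 mm wide at the foot, 12 mm at the top.
- fork: Grey and aluminium fork stand, fixed, origin under its base (120 x 100 x 12 mm, x=-45 to 75 mm). Two level prongs 12 mm wide, 16 mm gap, along the fork's x from x=-38 to 48 mm, z=125 to 135 mm, carried by a post (40 mm wide, x=45 to 61 mm, top z=135 mm). The open end faces the fork's -x, towards the robot. The hook hangs by its collar on the prongs, foot pointing to the fork's +x.
- fork_seat (a point): Point midway between the prongs at the height of their top (fork x=0, y=0, z=135 mm), where the origin of the hanging hook lies. To remove the hook lift it some 10 mm and draw it out to the fork's -x, shank in the gap; to hang it back do the reverse.
- cartridge: Used filter cartridge, white with fine grey bands, 75 mm diameter, 44 mm tall, 150 to 310 g. Origin: centre of its underside, +z its axis. On top a steel bail of 6 mm wire: a U-shaped loop in its y-z plane, legs at y=-22 and 22 mm, bar along y with centre line at z=77 mm (opening 38 mm wide, 30 mm high). Starts loose on the bore's floor, axis along the bore, bar level across the port.
- port: White waste-filter port, fixed, origin under its centre. A round bore 80 mm wide, 122 mm deep leans 28 degrees: its axis, going up and out, is (-0.469, 0, 0.883) in the port's frame, so the mouth faces the robot's side (-x) and up. Grey flange round the mouth, 114 mm across, top edge 169 mm and low edge 115 mm above the table. Behind it a white box, x=57 to 133 mm, 150 mm wide and high.
- bore_floor (a point): Centre of the bore's floor, on which the cartridge rests at the start.
- bore_mouth (a point): Centre of the bore's mouth. The bail's top lies about 42 mm below it along the bore; the cartridge is clear of the bore after about 122 mm of travel along the axis.
- tray: White open tray fixed to the table, 160 (its x) x 150 (its y) x 24 mm, walls 5 mm. Origin: centre of its underside; inner floor at z=5 mm.
- rack_a: Bystander: black rack with clear grey-capped tubes, 50 x 154 x 92 mm, origin under its centre.
- rack_b: Bystander: black rack with clear grey-capped tubes, 50 x 132 x 92 mm, origin under its centre.
- reagent: Bystander: white reagent bottle, 64 mm diameter, 150 mm tall, origin under its centre.
- jar: Bystander: small amber jar, 52 mm diameter, 60 mm tall, origin under its centre.
- tipbox: Bystander: closed blue pipette-tip box 120 x 85 x 60 mm, origin under its centre.
There are look-alikes about, which are no part of the job. Of the things like the tray, leave any that is red; of the rest the larger one is meant.

How it is judged:
On the way, in this order (a step that is already met when the one before it is completed fails the run):
1. the cartridge hangs on the hook, drawn clear of the port (contact force between cartridge and hook above 0.5 N and contact force between cartridge and port below 0.05 N and distance between cartridge and bore_floor above 0.115 m), for 0.2 s.
2. the cartridge stands upright in the tray, its weight off the hook (x of cartridge in the frame of tray between -0.045 and 0.045 m and y of cartridge in the frame of tray between -0.04 and 0.04 m and z of cartridge in the frame of tray below 0.012 m and angle between cartridge's own z axis and vertical below 0.12 rad and contact force between cartridge and hook below 0.05 N and linear speed of cartridge below 0.02 m/s), for 0.2 s.
At the end, for the whole second after the job is handed in: The cartridge stands upright (0.12 rad) on the tray's floor, centre within 45 mm (tray x) and 40 mm (tray y) of the tray's centre; the hook hangs upright (0.12 rad) in the fork, collar down on the prongs (-4 to +6 mm), within 30 mm along and 10 mm across of the seat point; both at rest (x of cartridge in the frame of tray between -0.045 and 0.045 m and y of cartridge in the frame of tray between -0.04 and 0.04 m and z of cartridge in the frame of tray below 0.012 m and angle between each of cartridge, hook's own z axis and vertical below 0.12 rad and x of hook in the frame of fork_seat between -0.03 and 0.03 m and y of hook in the frame of fork_seat between -0.01 and 0.01 m and z of hook in the frame of fork_seat between -0.004 and 0.006 m and linear speed of each of cartridge, hook below 0.02 m/s); the robot touches nothing.
It fails at once if the cartridge falls (faster than 0.6 m/s while not on the hook) (linear speed of cartridge above 0.6 m/s and contact force between cartridge and hook below 0.01 N).
It fails at once if the gripper or the arm touches the cartridge (more than 1 N) (contact force between any of the fingers, the arm and cartridge above 1 N).
It fails at once if another thing on the bench is moved more than 30 mm or knocked over (distance of any of rack_a, rack_b, reagent, jar, tipbox from where it was at the start of the episode above 0.03 m or angle between any of rack_a, rack_b, reagent, jar, tipbox's own z axis and vertical above 0.5 rad).
It also fails if it takes over 72 s, if anything falls off the work surface, if the arm or the gripper's body presses on something with over 40 N, if the wrist force passes 120 N, or if a joint passes its speed limit or range.

## Working session

There is one attempt and no reset: what is moved stays moved. The work goes in short steps, Python scripts to look and compute and a shell command to move; the robot and the scene stay as the last step left them, time stands still between calls to the robot, and variables do not carry over. Pictures are saved under pics/ and viewed, about 8 in all and at most 12, crops included, and the job is handed in when it is done.

```bash
mkdir -p pics; python3 - <<'E'
from workcell import readout, viewer
import cv2
o=readout.get_obs()
for k in o: print(k,o[k])
for n in("scene","top"):
    c=viewer.calibration(n); print(n,c)
    cv2.imwrite(f"pics/{n}0.png",viewer.camera(n)[:,:,::-1])
E
```

```text
clock 0.0
joint_pos [-1.31297657e+00  2.41431751e-01  3.72022124e-03  1.33519478e+00
  1.55900917e-05  1.57079908e+00]
joint_vel [ 0.00141126  0.00265049 -0.00020895  0.0004993   0.00038854  0.00077345]
tau [-9.09646205e-04 -3.72316289e+01  2.52409852e+01  1.69534574e-02
 -7.96396967e-05 -1.24845201e-06]
eef_pos [ 0.12733869 -0.48289605  0.24740201]
tool_rot [ 9.91702248e-01  1.28551699e-01 -1.27893435e-04 -1.04723885e-03]
ft_force [0.39052549 0.51573067 0.14702556]
ft_torque [-0.00402382  0.02644863 -0.00708306]
grip_width 0.08543529176000389
scene {'fx': 513.2356026414964, 'fy': 513.2356026414964, 'cx': 323.6990379872244, 'cy': 198.6166278018244, 'eye': array([1.30703721, 0.69979548, 1.37757205]), 'rotation': array([ 0.42614274,  0.84081144, -0.29410538, -0.15792566])}
top {'fx': 391.22976441977596, 'fy': 391.22976441977596, 'cx': 326.06511731555025, 'cy': 197.25760156092832, 'eye': array([0.28485418, 0.10810887, 1.51642556]), 'rotation': array([ 0.71588837, -0.69549772,  0.04579926, -0.04109982])}
```

View pics/scene0.png

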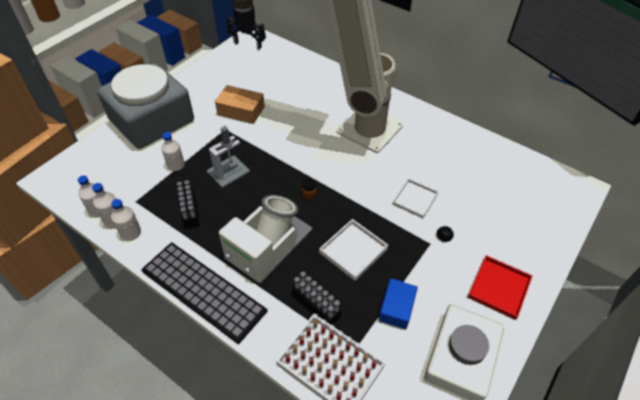

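View pics/top0.png

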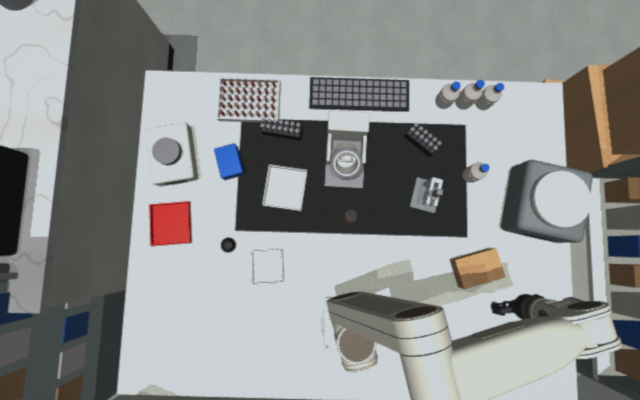

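Both views show three tray-like things: a white tray on the black mat (top 285,187; scene 353,248), a smaller white frame (top 267,266; scene 415,198), and a red one (top 170,223). The larger white one on the mat fits the description. The fork with the hook is at top (427,193) and scene (227,165), and the port is at top (347,160). I'll confirm with crops.

```bash
cat > h.py <<'E'
import numpy as np, cv2
from scipy.spatial.transform import Rotation as R
from workcell import readout, viewer
C={n:viewer.calibration(n) for n in("scene","top")}
def ray(n,u,v):
    c=C[n]; d=R.from_quat(c["rotation"]).apply([(u-c["cx"])/c["fx"],(v-c["cy"])/c["fy"],1]); return np.array(c["eye"]),d
def onz(n,u,v,z):
    e,d=ray(n,u,v); return e+d*(z-e[2])/d[2]
def proj(n,p):
    c=C[n]; q=R.from_quat(c["rotation"]).inv().apply(np.array(p)-c["eye"]); return np.array([c["fx"]*q[0]/q[2]+c["cx"],c["fy"]*q[1]/q[2]+c["cy"]])
def tri(a,b):
    (e1,d1),(e2,d2)=ray("scene",*a),ray("top",*b)
    s=np.linalg.lstsq(np.c_[d1,-d2],e2-e1,rcond=None)[0]; p,q=e1+s[0]*d1,e2+s[1]*d2
    return (p+q)/2,np.linalg.norm(p-q)
def crop(n,x,y,w,h,k,f):
    im=viewer.camera(n)[:,:,::-1][y:y+h,x:x+w]; cv2.imwrite(f"pics/{f}.png",cv2.resize(im,None,fx=k,fy=k,interpolation=cv2.INTER_CUBIC))
E
python3 - <<'E'
from h import *
a=cv2.imread("pics/top0.png")[110:240,235:475]; b=cv2.imread("pics/scene0.png")[120:290,190:430]
a=cv2.resize(a,None,fx=3.3,fy=3.3,interpolation=2)[:429,:]; 
cv2.imwrite("pics/topc.png",a)
cv2.imwrite("pics/scc.png",cv2.resize(b,None,fx=3.3,fy=3.3,interpolation=2))
# tray
g=cv2.imread("pics/top0.png")
m=np.zeros(g.shape[:2],np.uint8); m[160:215,255:315]=(g[160:215,255:315].min(2)>110)*255
c=max(cv2.findContours(m,0,2)[0],key=cv2.contourArea); r=cv2.minAreaRect(c); print("tray",r)
P=[onz("top",*q,0.024) for q in cv2.boxPoints(r)]; print(np.round(P,4)); 
E
```

```text
tray ((284.2898864746094, 187.04293823242188), (40.00778579711914, 41.7663688659668), 8.426968574523926)
[[0.4332 0.3473 0.024 ]
 [0.5949 0.3315 0.024 ]
 [0.5764 0.1772 0.024 ]
 [0.4151 0.1951 0.024 ]]
```

View pics/topc.png

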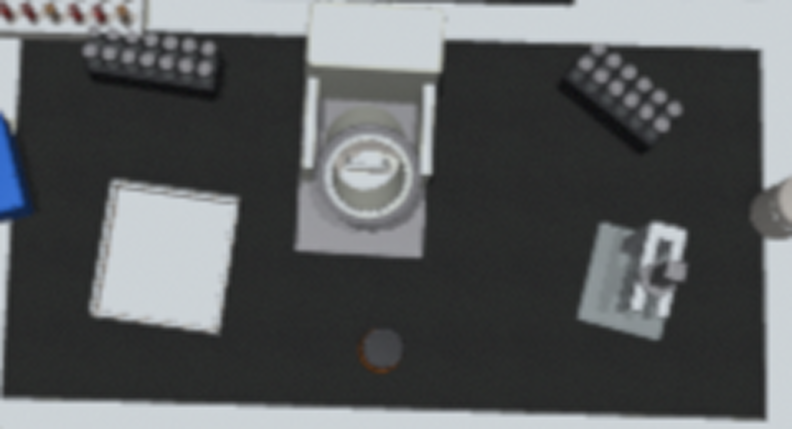

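View pics/scc.png

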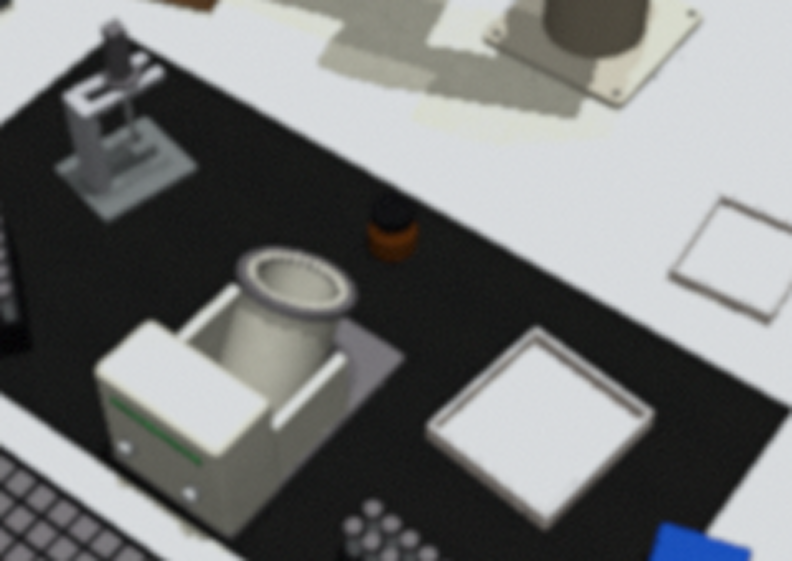

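The crops confirm the large white tray on the mat. The fork holds the hook with its open end towards the robot (image-down in the top view), and the bail is visible as a bright bar in the bore at top crop (367,162). Next I'll compute positions.

```bash
python3 - <<'E'
from h import *
np.set_printoptions(precision=4,suppress=True)
T=lambda x,y:(235+(x+.5)/3.3-.5,110+(y+.5)/3.3-.5); S=lambda x,y:(190+(x+.5)/3.3-.5,120+(y+.5)/3.3-.5)
print("tray centre",onz("top",284.29,187.04,.024))
print("tray scene corners",[onz("scene",*S(*q),.024) for q in((537,328),(654,413),(545,528),(428,428))])
print("handle top",tri(S(113,27),T(677,270)))
print("fork open end mid",onz("top",*T(650,315),.135),"closed",onz("top",*T(668,225),.135))
print("fork base corners",[onz("top",*T(*q),.012) for q in((604,222),(578,320),(660,340))],[onz("scene",*S(*q),.012) for q in((147,117),(198,165),(108,219),(56,168))])
print("mouth top z142",onz("top",*T(368,174),.142),"tri",tri(S(297,281),T(368,174)))
print("box top front",onz("top",*T(306,66),.15),onz("top",*T(441,72),.15),onz("top",*T(310,2),.15))
print("box scene",[onz("scene",*S(*q),.15) for q in((150,320),(270,405),(219,455),(97,368))])
print("base plate front",onz("top",*T(295,250),.0),onz("top",*T(422,258),.0))
# fork prongs mask
g=cv2.imread("pics/top0.png")[170:215,405:455]; hsv=cv2.cvtColor(g,cv2.COLOR_BGR2HSV)
m=(g.min(2)>150).astype(np.uint8)
c=max(cv2.findContours(m,0,2)[0],key=cv2.contourArea); r=cv2.minAreaRect(c); print(r,[onz("top",*(q+[405,170]),.135) for q in cv2.boxPoints(r)])
# bail
g=cv2.imread("pics/top0.png")[150:180,330:365]
print(g.min(2)[2:22,6:28])
E
```

```text
tray centre [0.5044 0.2628 0.024 ]
tray scene corners [array([0.4216, 0.1993, 0.024 ]), array([0.4391, 0.3466, 0.024 ]), array([0.6062, 0.3323, 0.024 ]), array([0.5821, 0.1822, 0.024 ])]
handle top (array([ 0.4791, -0.2851,  0.202 ]), np.float64(0.0017391122895709509))
fork open end mid [ 0.4386 -0.2748  0.135 ] closed [ 0.5376 -0.2949  0.135 ]
fork base corners [array([ 0.5615, -0.2548,  0.012 ]), array([ 0.444 , -0.2243,  0.012 ]), array([ 0.4232, -0.3205,  0.012 ])] [array([ 0.4296, -0.3163,  0.012 ]), array([ 0.4501, -0.2236,  0.012 ]), array([ 0.5647, -0.2489,  0.012 ]), array([ 0.5449, -0.3434,  0.012 ])]
mouth top z142 [0.5828 0.033  0.142 ] tri (array([0.584 , 0.0321, 0.1382]), np.float64(0.0015113497832600813))
box top front [0.6989 0.1036 0.15  ] [ 0.6967 -0.0436  0.15  ] [0.7712 0.1013 0.15  ]
box scene [array([ 0.7053, -0.0404,  0.15  ]), array([0.7122, 0.1057, 0.15  ]), array([0.7775, 0.1035, 0.15  ]), array([ 0.7726, -0.0421,  0.15  ])]
base plate front [0.519  0.1099 0.    ] [ 0.5138 -0.0412  0.    ]
((30.75, 14.75), (10.787812232971191, 13.15587043762207), 15.25512027
[... 1311 characters left out ...]
4 204 204 204 202 196 172 137
  112 100  98 129]
 [108 106 124 153 178 195 202 204 203 203 204 203 202 197 188 172 141 118
  109 103 103 140]
 [124 110 115 124 143 171 187 192 196 196 193 191 188 172 150 136 122 115
  109 104 112 157]
 [149 113 114 121 125 132 142 158 170 169 163 155 149 139 129 125 120 116
  109 106 122 166]
 [163 123 114 120 124 125 129 133 136 136 135 133 132 129 127 124 120 116
  110 111 149 182]
 [183 154 118 120 124 127 129 131 132 131 132 131 130 129 126 124 119 116
  117 135 169 178]
 [182 173 140 131 123 127 129 131 132 133 131 131 130 128 126 123 120 120
  143 175 183 164]
 [163 184 177 155 128 125 128 130 132 133 131 130 130 128 125 121 130 149
  172 190 169 137]]
```

```bash
cat >> h.py <<'E'
np.set_printoptions(precision=4,suppress=True)
def pose():
    o=readout.get_obs(); return np.array(o["eef_pos"]),R.from_quat(o["tool_rot"]),o
def tool(yaw,lean=0):  # hook x at world yaw (deg), hook z leaning back by lean (deg)
    return R.from_euler("z",yaw,degrees=True)*R.from_euler("y",-lean,degrees=True)*R.from_euler("x",180,degrees=True)
def go(p=None,r=None):
    q,s,o=pose(); print("t",round(o["clock"],2),"tcp",q,"eulers zyx",(s*R.from_euler("x",180,degrees=True)).as_euler("ZYX",degrees=True),"F",o["ft_force"],"w",round(o["grip_width"],4))
    if r is not None: print("turn(tool rotvec)",(s.inv()*r).as_rotvec())
    if p is not None: print("shift: tool now",s.inv().apply(np.array(p)-q), "| after turn", (r or s).inv().apply(np.array(p)-q))
E
python3 - <<'E'
from h import *
go([.479,-.284,.28],tool(-12.5))
E
```

```text
t 0.1 tcp [ 0.1273 -0.483   0.2475] eulers zyx [14.772   0.      0.1084] F [-0.2833 -0.8829 -0.3419] w 0.0855
turn(tool rotvec) [-0.0019  0.0005  0.476 ]
shift: tool now [ 0.3908 -0.1028 -0.0323] | after turn [ 0.3003 -0.2704 -0.0325]
```

```bash
python3 -m crank '0 0 -0.016 0 0 0.119 -1;0 0 -0.016 0 0 0.119 -1;0 0 0 0 0 0.119 -1;0 0 0 0 0 0.119 -1;0.025 -0.0225 0 0 0 0 -1;0.025 -0.0225 0 0 0 0 -1;0.025 -0.0225 0 0 0 0 -1;0.025 -0.0225 0 0 0 0 -1;0.025 -0.0225 0 0 0 0 -1;0.025 -0.0225 0 0 0 0 -1;0.025 -0.0225 0 0 0 0 -1;0.025 -0.0225 0 0 0 0 -1;0.025 -0.0225 0 0 0 0 -1;0.025 -0.0225 0 0 0 0 -1;0 0 0 0 0 0 -1'
python3 - <<'E'
from h import *
go([.479,-.284,.28],tool(-12.5))
E
```

```text
clock: 1.35
eef_pos: [0.4337, -0.317, 0.2725]
tool_rot: [0.992, -0.126, -0.005, -0.007]
ft_force: [0.5, -0.4, -0.3]
grip_width: 0.0854
t 1.35 tcp [ 0.4337 -0.317   0.2725] eulers zyx [-14.5079   0.6834   0.7404] F [ 0.4812 -0.3851 -0.2964] w 0.0854
turn(tool rotvec) [-0.0131  0.0117 -0.0351]
shift: tool now [ 0.0355 -0.0434 -0.0074] | after turn [ 0.0371 -0.042  -0.0075]
```

```bash
python3 -m crank '0.019 -0.021 -0.004 -0.013 0.012 -0.035 -1;0.019 -0.021 -0.004 0 0 0 -1;0 0 0 0 0 0 -1;0 0 0 0 0 0 -1'
python3 - <<'E'
from h import *
go([.479,-.284,.28],tool(-12.5))
a=viewer.camera("top")[:,:,::-1]; b=viewer.camera("scene")[:,:,::-1]
z=lambda i,x,y:cv2.resize(i[y:y+70,x:x+65],None,fx=6,fy=6,interpolation=2)
cv2.imwrite("pics/app.png",np.hstack([z(a,400,155),z(b,195,115)]))
E
```

```text
clock: 1.68
eef_pos: [0.4825, -0.282, 0.2773]
tool_rot: [0.994, -0.106, -0.003, -0.001]
ft_force: [-0.3, 0.5, 0.2]
grip_width: 0.0853
t 1.68 tcp [ 0.4825 -0.282   0.2773] eulers zyx [-12.1828   0.3335   0.0495] F [-0.3419  0.4639  0.2112] w 0.0853
turn(tool rotvec) [-0.0008  0.0058  0.0055]
shift: tool now [-0.003   0.0027 -0.0027] | after turn [-0.003   0.0027 -0.0027]
```

View pics/app.png

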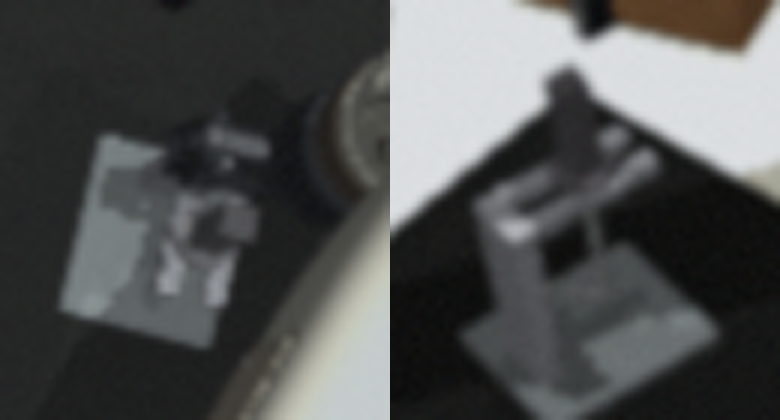

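The picture shows the handle top at top px (439.5,191.7) and scene px (224.5,127), with the gripper above and not touching. I'll compare that with the projection.

```bash
python3 - <<'E'
from h import *
print(proj("top",[.4825,-.282,.277]),proj("scene",[.4825,-.282,.277]))
print(tri((224.6,127.2),(439.6,191.7)))
for p in([.480,-.283,.207],[.475,-.285,.207]): print(proj("top",p),proj("scene",p))
print(onz("top",439.6,191.7,.207),onz("scene",224.6,127.2,.207))
# fork prong ends from this picture
T=lambda x,y:(400+(x+.5)/6-.5,155+(y+.5)/6-.5)
print("prong open ends",onz("top",*T(168,293),.135),onz("top",*T(217,303),.135))
E
```

```text
[446.0097 187.0454] [220.9371 111.5694]
(array([ 0.4777, -0.2832,  0.205 ]), np.float64(0.00104032760533055))
[439.8505 190.8513] [224.2272 127.2133]
[440.4508 192.3305] [224.8198 126.1264]
[ 0.4771 -0.2821  0.207 ] [ 0.4792 -0.2821  0.207 ]
prong open ends [ 0.4443 -0.2604  0.135 ] [ 0.4391 -0.2895  0.135 ]
```

```bash
python3 -m crank '-0.0043 0.0015 0 0 0.006 0 -1;0 0 0.02 0 0 0 -1;0 0 0.02 0 0 0 -1;0 0 0.02 0 0 0 -1;0 0 0.02 0 0 0 -1;0 0 0.015 0 0 0 -1;0 0 0 0 0 0 -1'
python3 - <<'E'
from h import *
go([.478,-.2825,.177],tool(-12.5))
E
```

```text
clock: 2.37
eef_pos: [0.469, -0.2896, 0.1809]
tool_rot: [0.994, -0.113, 0.002, 0.001]
ft_force: [-0.3, -0.2, -0.1]
grip_width: 0.0854
t 2.37 tcp [ 0.469  -0.2896  0.1809] eulers zyx [-13.01    -0.2328  -0.1101] F [-0.313  -0.2368 -0.1403] w 0.0854
turn(tool rotvec) [ 0.0019 -0.0041 -0.0089]
shift: tool now [ 0.0071 -0.009   0.0039] | after turn [ 0.0072 -0.0089  0.0039]
```

```bash
python3 -m crank '0.007 -0.009 0.004 0 -0.004 -0.009 -1;0 0 0 0 0 0 -1'
python3 - <<'E'
from h import *
go([.478,-.2825,.177],tool(-12.5))
E
```

```text
clock: 2.53
eef_pos: [0.476, -0.2834, 0.1771]
tool_rot: [0.994, -0.111, -0.001, 0.001]
ft_force: [0.3, -0.8, -0.3]
grip_width: 0.0854
t 2.53 tcp [ 0.476  -0.2834  0.1771] eulers zyx [-12.7069   0.0807  -0.0845] F [ 0.2629 -0.7755 -0.2618] w 0.0854
turn(tool rotvec) [ 0.0015  0.0014 -0.0036]
shift: tool now [ 0.0018 -0.0014  0.0001] | after turn [ 0.0018 -0.0013  0.0001]
```

```bash
python3 -m crank '0.002 -0.0013 0 0 0 0 -1;0 0 0 0 0 0 0.5;0 0 0 0 0 0 1;0 0 0 0 0 0 1;0 0 0 0 0 0 1;0 0 0 0 0 0 1;0 0 0 0 0 0 1;0 0 0 0 0 0 1;0 0 0 0 0 0 1;0 0 0 0 0 0 1;0 0 0 0 0 0 1;0 0 0 0 0 0 1'
python3 - <<'E'
from h import *
go([.478,-.2825,.177],tool(-12.5))
E
```

```text
clock: 3.53
eef_pos: [0.4811, -0.2838, 0.1822]
tool_rot: [0.994, -0.11, 0.003, 0.003]
ft_force: [0.3, 0.3, 0.3]
grip_width: 0.0194
t 3.53 tcp [ 0.4811 -0.2838  0.1822] eulers zyx [-12.6575  -0.3987  -0.2594] F [0.282  0.3281 0.2606] w 0.0194
turn(tool rotvec) [ 0.0045 -0.007  -0.0028]
shift: tool now [-0.0033 -0.0006  0.0052] | after turn [-0.0033 -0.0006  0.0052]
```

```bash
python3 -m crank '0 0 -0.006 0.004 -0.007 0 1;0 0 -0.006 0 0 0 1;-0.01 0 0 0 0 0 1;-0.015 0 0 0 0 0 1;-0.015 0 0 0 0 0 1'
python3 - <<'E'
from h import *
go([.478-.0976*.9,-.2825+.022*.9,.192],tool(-12.5))
E
```

```text
clock: 3.95
eef_pos: [0.4431, -0.2752, 0.1938]
tool_rot: [0.994, -0.109, 0.0, 0.0]
ft_force: [0.5, -0.1, -1.6]
grip_width: 0.0192
t 3.95 tcp [ 0.4431 -0.2752  0.1938] eulers zyx [-12.572   -0.0096  -0.0261] F [ 0.4743 -0.0938 -1.5781] w 0.0192
turn(tool rotvec) [ 0.0005 -0.0002 -0.0013]
shift: tool now [-0.0544 -0.0007  0.0018] | after turn [-0.0544 -0.0008  0.0018]
```

```bash
python3 -m crank '-0.018 0 0 0 0 0 1;-0.018 0 0 0 0 0 1;-0.018 0 0 0 0 0 1;0 0 -0.035 0 0 0 1;0 0 -0.035 0 0 0 1;0 0 -0.03 0 0 0 1;0 0 -0.02 0 0 0 1;0 -0.03 0 0 0 0 1;0 -0.03 0 0 0 0 1;0 -0.03 0 0 0 0 1;0 -0.03 0 0 0 0 1;0 0 0 0 0 0 1'
python3 - <<'E'
from h import *
go()
q,s,o=pose()
hk=lambda x,z: q+s.apply([x,0,.042-z])  # assumed hook->world
b=viewer.camera("scene")[:,:,::-1]; a=viewer.camera("top")[:,:,::-1]
for n in("scene","top"):
    print(n,"collar",proj(n,hk(0,0)),"foot",proj(n,hk(0,-.095)),"tip",proj(n,hk(.019,-.0815)))
u=proj("scene",hk(0,-.03)).astype(int); v=proj("top",hk(0,-.03)).astype(int)
f=lambda i,u:cv2.resize(i[u[1]-35:u[1]+35,u[0]-32:u[0]+33],None,fx=6,fy=6,interpolation=2)
print(u,v); cv2.imwrite("pics/hk.png",np.hstack([f(b,u),f(a,v)]))
E
```

```text
clock: 4.95
eef_pos: [0.4034, -0.1369, 0.3145]
tool_rot: [0.993, -0.114, -0.009, -0.005]
ft_force: [-0.3, -0.2, -1.0]
grip_width: 0.0197
t 4.95 tcp [ 0.4034 -0.1369  0.3145] eulers zyx [-13.1129   1.0758   0.469 ] F [-0.3128 -0.2386 -0.9551] w 0.0197
scene collar [272.3818 117.6446] foot [274.7535 139.079 ] tip [269.8248 138.8398]
top collar [400.3327 210.6006] foot [394.5522 213.4955] tip [396.6035 207.7424]
[273 124] [398 211]
```

View pics/hk.png

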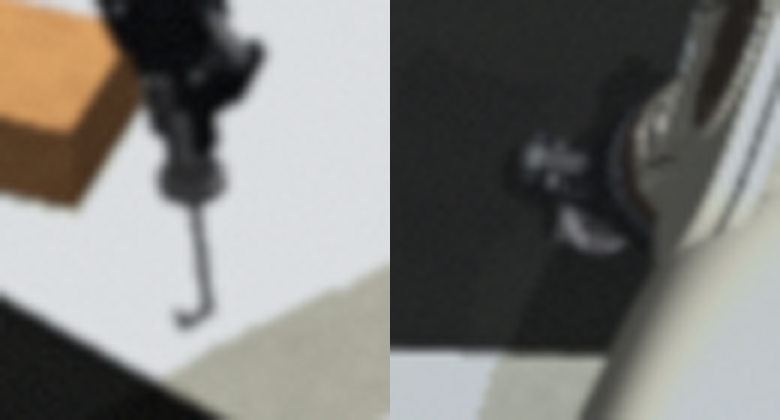

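The hook is held: collar at scene px (273,119.8), foot corner at (275.6,141.1). It hangs about 5 mm lower and 3 mm further back relative to the TCP than I assumed, so I'll use a hook origin in the tool frame of (-3, 0, +47) mm. Next is the approach to the port with the 28° lean.

```bash
cat >> h.py <<'E'
MOUTH=np.array([.584,.032,.142]); HX,HZ=-.003,.047; YAW=-1.8
def foot2tcp(P,r): return np.array(P)-r.apply([HX,0,HZ+.095])  # P: shank axis at foot level
def port(depth,x,r=None):
    r=r or tool(YAW,28); return foot2tcp(MOUTH+tool(YAW,28).apply([x,0,depth]),r)
E
python3 - <<'E'
from h import *
print(port(-.04,-.031)); go(port(-.04,-.031),tool(YAW,28))
E
```

```text
[0.4739 0.0355 0.2896]
t 5.05 tcp [ 0.403  -0.1399  0.3143] eulers zyx [-13.2414   1.09     0.3095] F [ 0.4531 -0.3644 -1.5225] w 0.0194
turn(tool rotvec) [ 0.0417  0.5055 -0.1977]
shift: tool now [ 0.0293 -0.1868  0.0252] | after turn [ 0.0461 -0.1775  0.0526]
```

```bash
python3 -m crank '0 0 0 0.008 0.101 -0.04 1;0 0 0 0.008 0.101 -0.04 1;0 0 0 0.008 0.101 -0.04 1;0 0 0 0.008 0.101 -0.04 1;0 0 0 0.008 0.101 -0.04 1;0.006 -0.025 0 0 0 0 1;0.006 -0.025 0 0 0 0 1;0.006 -0.025 0 0 0 0 1;0.006 -0.025 0 0 0 0 1;0.006 -0.025 0 0 0 0 1;0 -0.025 0 0 0 0 1;0 -0.02 0 0 0 0 1;0 0 0 0 0 0 1'
python3 - <<'E'
from h import *
go(port(-.04,-.031),tool(YAW,28))
E
```

```text
clock: 6.13
eef_pos: [0.428, -0.0127, 0.318]
tool_rot: [0.97, -0.012, 0.244, 0.006]
ft_force: [0.1, 0.3, -0.2]
grip_width: 0.0196
t 6.13 tcp [ 0.428  -0.0127  0.318 ] eulers zyx [ -1.31   -28.2018  -0.4314] F [ 0.1455  0.3491 -0.1768] w 0.0196
turn(tool rotvec) [ 0.0035 -0.0036  0.0075]
shift: tool now [ 0.0261 -0.0496  0.0458] | after turn [ 0.0258 -0.0496  0.0459]
```

```bash
python3 -m crank '0.013 -0.025 0.015 0.003 -0.003 0.007 1;0.013 -0.025 0.015 0 0 0 1;0 0 0.012 0 0 0 1;0 0 0 0 0 0 1'
python3 - <<'E'
from h import *
go(port(-.04,-.031),tool(YAW,28))
q,s,o=pose()
hk=lambda x,z: q+s.apply([HX+x,0,HZ-z])
b=viewer.camera("scene")[:,:,::-1]; a=viewer.camera("top")[:,:,::-1]
for n in("scene","top"):
    print(n,"foot",proj(n,hk(0,-.095)),"mouth",proj(n,MOUTH))
f=lambda i,x,y:cv2.resize(i[y:y+75,x:x+65],None,fx=6,fy=6,interpolation=2)
cv2.imwrite("pics/port.png",np.hstack([f(b,245,160),f(a,315,120)]))
E
```

```text
clock: 6.47
eef_pos: [0.4724, -0.0, 0.2925]
tool_rot: [0.97, -0.0, 0.242, -0.002]
ft_force: [0.2, -0.3, -1.7]
grip_width: 0.0191
t 6.47 tcp [ 0.4724 -0.      0.2925] eulers zyx [ -0.0739 -28.0392   0.2926] F [ 0.24   -0.2675 -1.7361] w 0.0191
turn(tool rotvec) [-0.0193 -0.0006  0.0266]
shift: tool now [-0.0001 -0.0355  0.0035] | after turn [-0.001  -0.0355  0.0028]
scene foot [281.1872 184.9147] mouth [279.793  204.0583]
top foot [355.5077 174.17  ] mouth [346.4519 162.0462]
```

View pics/port.png

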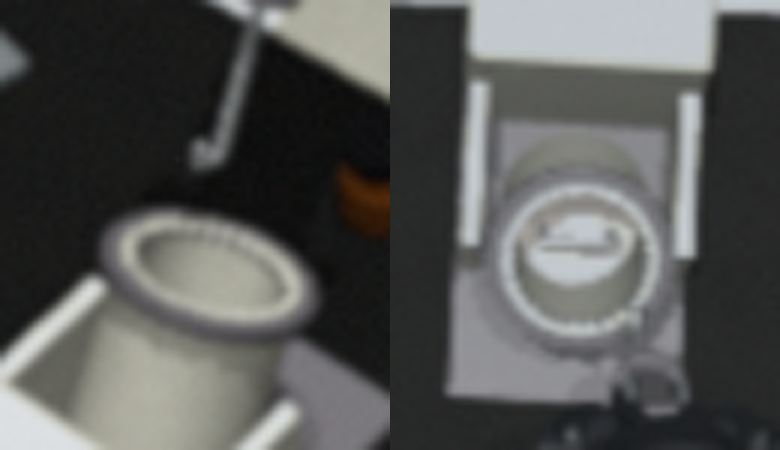

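```bash
python3 - <<'E'
from h import *
q,s,o=pose()
hk=lambda x,z: q+s.apply([HX+x,0,HZ-z])
print("tip top",proj("top",hk(.019,-.0815)),proj("scene",hk(.019,-.0815)),"collar",proj("top",hk(0,0)))
for m in(MOUTH,MOUTH-[.004,0,0]):
  A=lambda x,y,d:m+tool(YAW,28).apply([x,y,d])
  for x in(0,-.0025): print("bar ends",[proj("top",A(x,y,.045)) for y in(-.022,0,.022)],"legs foot",[proj("top",A(x,y,.078)) for y in(-.022,.022)])
  print("rim",[proj("top",A(.04*np.cos(t),.04*np.sin(t),0)) for t in(0,1.571,3.1416,4.712)])
E
python3 -c "
import cv2
i=cv2.imread('pics/port.png')[150:360,390+90:390+290]
cv2.imwrite('pics/bail.png',cv2.resize(i,None,fx=3,fy=3))"
```

```text
tip top [356.1229 169.8265] [278.5552 182.1754] collar [357.5371 182.743 ]
bar ends [array([340.1569, 158.3577]), array([346.1099, 158.7181]), array([352.0628, 159.0785])] legs foot [array([340.0429, 156.0452]), array([351.6999, 156.751 ])]
bar ends [array([340.1097, 159.0132]), array([346.0591, 159.3734]), array([352.0083, 159.7336])] legs foot [array([339.9968, 156.6884]), array([351.6468, 157.3938])]
rim [array([347.302 , 151.1638]), array([357.5997, 162.7233]), array([345.6189, 172.7087]), array([335.3031, 161.3755])]
bar ends [array([340.1309, 159.4206]), array([346.086 , 159.7811]), array([352.0409, 160.1416])] legs foot [array([340.0174, 157.0851]), array([351.6783, 157.7911])]
bar ends [array([340.0837, 160.0756]), array([346.0352, 160.4359]), array([351.9864, 160.7962])] legs foot [array([339.9714, 157.7279]), array([351.6252, 158.4335])]
rim [array([347.2775, 152.2674]), array([357.579 , 163.8195]), array([345.5944, 173.7974]), array([335.2746, 162.4714])]
```

View pics/bail.png

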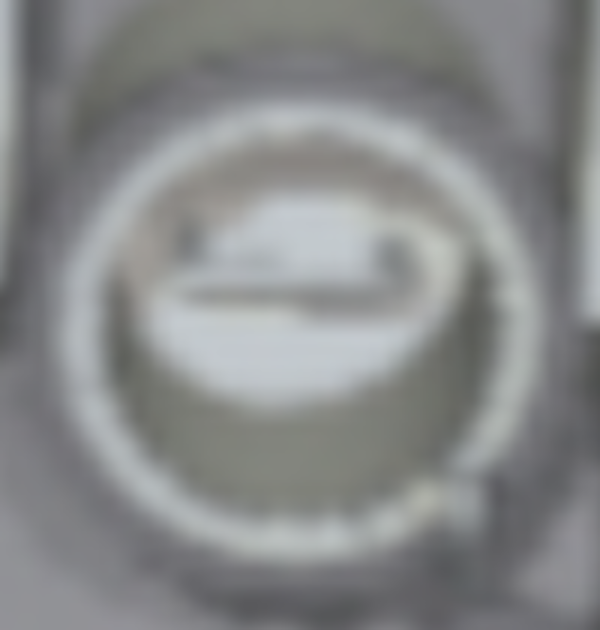

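The enlarged crop shows the bail bar at about top px (346.2,160.8) and the leg feet at row 158, which puts the mouth at x≈0.580. The tip appears at top (355.1,172) and scene (278.8,182.9). I'll triangulate the tip before inserting.

```bash
python3 - <<'E'
from h import *
q,s,o=pose()
P,e=tri((278.8,182.9),(355.1,171.6)); print("tip tri",P,e,"in hook axes vs assumed", s.inv().apply(P-q)-[HX+.019,0,HZ+.0815])
P,e=tri((280,203.9),(346.4,162.7)); print("mouth tri",P,e)
E
sed -i 's/MOUTH=np.array(.*\]); HX/MOUTH=np.array([.581,.032,.142]); HX/' h.py
python3 - <<'E'
from h import *
go(port(-.03,-.029),tool(YAW,28))
E
```

```text
tip tri [0.5438 0.0014 0.182 ] 0.005005840693079285 in hook axes vs assumed [-0.0065 -0.0007  0.0044]
mouth tri [0.5821 0.0317 0.1406] 0.0007949784358523412
t 6.57 tcp [0.4726 0.     0.2946] eulers zyx [ -0.0835 -28.2129   0.3087] F [-0.9157 -0.0479 -1.111 ] w 0.0194
turn(tool rotvec) [-0.0195 -0.0036  0.0264]
shift: tool now [-0.002  -0.0352  0.0138] | after turn [-0.0029 -0.0354  0.0132]
```

```bash
sed -i 's/HX,HZ=-.003,.047/HX,HZ=-.005,.049/' h.py
python3 -m crank '0 -0.0175 0 -0.019 -0.003 0.026 1;0 -0.0175 0 0 0 0 1;0 0 0.005 0 0 0 1;0 0 0 0 0 0 1'
python3 - <<'E'
from h import *
go(port(-.015,-.029),tool(YAW,28))
E
```

```text
clock: 6.9
eef_pos: [0.4744, 0.0024, 0.2925]
tool_rot: [0.97, 0.002, 0.244, -0.004]
ft_force: [-0.8, -0.5, -2.4]
grip_width: 0.0192
t 6.9 tcp [0.4744 0.0024 0.2925] eulers zyx [  0.1088 -28.1898   0.3885] F [-0.8108 -0.5124 -2.4126] w 0.0192
turn(tool rotvec) [-0.0225 -0.0032  0.0294]
shift: tool now [-0.0005 -0.0324  0.0242] | after turn [-0.0014 -0.0329  0.0235]
```

```bash
python3 - <<'E'
from h import *
o=readout.get_obs(); print(o["joint_pos"],o["joint_vel"],o["tau"],o["ft_force"],o["ft_torque"])
E
python3 -m crank '0 -0.03 0 0 0 0 1'
python3 - <<'E'
from h import *
go(port(-.015,-.029),tool(YAW,28)); o=readout.get_obs(); print(o["joint_pos"],o["joint_vel"])
E
```

```text
[ 0.0007 -0.1825 -0.4386  0.8226  0.0074  3.1405] [-0.0001 -0.0245  0.0191  0.0218  0.0095  0.0002] [ -0.025  -20.4011  29.9178  -4.0475   0.0192   0.0012] [-0.8108 -0.5124 -2.4126] [-0.0031  0.5693  0.0299]
clock: 6.98
eef_pos: [0.4747, 0.0136, 0.293]
tool_rot: [0.97, 0.013, 0.244, -0.008]
ft_force: [0.7, 0.5, -1.1]
grip_width: 0.0194
t 6.98 tcp [0.4747 0.0136 0.293 ] eulers zyx [  1.3328 -28.2291   0.5898] F [ 0.6992  0.4951 -1.1042] w 0.0194
turn(tool rotvec) [-0.0361 -0.0037  0.0482]
shift: tool now [-0.0006 -0.0209  0.0247] | after turn [-0.0016 -0.0217  0.024 ]
[ 0.0221 -0.1822 -0.4374  0.8229  0.0108  3.1406] [ 0.292   0.0108  0.0087 -0.002   0.0762  0.0009]
```

Joint 6 is at its range end, so hook yaw can't drop below j1. I'll use yaw ≈5.5° at the port, a 7° misalignment the cup tolerates.

```bash
python3 - <<'E'
from h import *
r=tool(5.5,28); go(port(-.015,-.029,r),r)
E
```

```text
t 6.98 tcp [0.4747 0.0136 0.293 ] eulers zyx [  1.3328 -28.2291   0.5898] F [ 0.6992  0.4951 -1.1042] w 0.0194
turn(tool rotvec) [ 0.024  -0.0043 -0.0641]
shift: tool now [-0.0006 -0.0128  0.0247] | after turn [ 0.0003 -0.0123  0.025 ]
```

```bash
python3 -m crank '0 0 0 0.024 -0.004 -0.064 1;0 -0.012 0.008 0 0 0 1;0 0 0.01 0 0 0 1;0 0 0 0 0 0 1'
python3 - <<'E'
from h import *
r=tool(5.5,28); go(port(-.005,-.029,r),r);o=readout.get_obs(); print(o["joint_pos"])
E
```

```text
clock: 7.32
eef_pos: [0.4823, 0.0305, 0.2786]
tool_rot: [0.968, 0.051, 0.244, -0.014]
ft_force: [-1.4, -0.1, -1.2]
grip_width: 0.0195
t 7.32 tcp [0.4823 0.0305 0.2786] eulers zyx [  6.0368 -28.2365   0.1063] F [-1.4202 -0.0651 -1.1773] w 0.0195
turn(tool rotvec) [-0.0063 -0.0041  0.0083]
shift: tool now [-0.0012  0.0045  0.0179] | after turn [-0.0011  0.0044  0.018 ]
[ 0.0451 -0.1556 -0.4545  0.7799  0.0304  3.0884]
```

```bash
python3 -m crank '-0.001 0.0045 0.012 0 0 0 1;0 0 0.012 0 0 0 1;0 0 0.012 0 0 0 1;0 0 0.012 0 0 0 1;0 0 0 0 0 0 1'
python3 - <<'E'
from h import *
r=tool(5.5,28); go(port(.040,-.029,r),r)
E
```

```text
clock: 7.73
eef_pos: [0.5055, 0.0318, 0.2377]
tool_rot: [0.968, 0.054, 0.246, -0.015]
ft_force: [0.4, -0.1, -2.0]
grip_width: 0.0194
t 7.73 tcp [0.5055 0.0318 0.2377] eulers zyx [  6.3918 -28.4917   0.1903] F [ 0.396  -0.09   -1.9662] w 0.0194
turn(tool rotvec) [-0.0107 -0.0086  0.0137]
shift: tool now [-0.0027  0.0063  0.0158] | after turn [-0.0025  0.0061  0.0158]
```

```bash
python3 -m crank '-0.0015 0.006 0.01 -0.005 -0.008 0.01 1;0 0 0.008 0 0 0 1;0 0 0 0 0 0 1'
python3 - <<'E'
from h import *
r=tool(5.5,28); go(port(.067,-.029,r),r)
q,s,o=pose();print(o["ft_torque"])
E
```

```text
clock: 7.98
eef_pos: [0.5141, 0.027, 0.2216]
tool_rot: [0.969, 0.049, 0.242, -0.014]
ft_force: [0.4, 0.1, -1.0]
grip_width: 0.0192
t 7.98 tcp [0.5141 0.027  0.2216] eulers zyx [  5.7811 -28.0939   0.223 ] F [ 0.4305  0.0517 -1.0101] w 0.0192
turn(tool rotvec) [-0.0062 -0.0016  0.0043]
shift: tool now [-0.0023  0.0023  0.0247] | after turn [-0.0023  0.0022  0.0248]
[-0.0455  0.6148 -0.0337]
```

No contact so far; going deeper in small steps.

```bash
python3 -m crank '-0.002 0.002 0.006 0 0 0 1;0 0 0.006 0 0 0 1;0 0 0.006 0 0 0 1;0 0 0 0 0 0 1'
python3 - <<'E'
from h import *
r=tool(5.5,28); go(port(.067,-.029,r),r)
q,s,o=pose();print(o["ft_torque"])
E
```

```text
clock: 8.32
eef_pos: [0.5216, 0.0255, 0.2038]
tool_rot: [0.969, 0.049, 0.242, -0.014]
ft_force: [-0.1, -0.0, -0.8]
grip_width: 0.0194
t 8.32 tcp [0.5216 0.0255 0.2038] eulers zyx [  5.7605 -28.1069   0.2325] F [-0.1375 -0.0454 -0.8325] w 0.0194
turn(tool rotvec) [-0.0062 -0.0019  0.004 ]
shift: tool now [-0.0002 -0.      0.0056] | after turn [-0.0002 -0.0001  0.0056]
[-0.0908  0.6202  0.015 ]
```

```bash
python3 -m crank '0 0 0.0055 0 0 0 1;0.005 0 0 0 0 0 1;0.005 0 0 0 0 0 1'
python3 - <<'E'
from h import *
r=tool(5.5,28); go(port(.067,-.029,r),r)
q,s,o=pose();print(o["ft_torque"])
E
python3 -m crank '0.003 0 0 0 0 0 1;0.003 0 0 0 0 0 1'
python3 - <<'E'
from h import *
r=tool(5.5,28); go(port(.067,-.029,r),r)
q,s,o=pose();print(o["ft_torque"])
E
```

```text
clock: 8.57
eef_pos: [0.5328, 0.0266, 0.2025]
tool_rot: [0.969, 0.049, 0.242, -0.014]
ft_force: [0.8, -0.3, -0.9]
grip_width: 0.019
t 8.57 tcp [0.5328 0.0266 0.2025] eulers zyx [  5.7423 -28.0187   0.2426] F [ 0.847  -0.2655 -0.8873] w 0.019
turn(tool rotvec) [-0.0062 -0.0003  0.0037]
shift: tool now [-0.0096 -0.0001 -0.0009] | after turn [-0.0096 -0.     -0.0009]
[-0.0697  0.526  -0.0089]
clock: 8.73
eef_pos: [0.5398, 0.0273, 0.2064]
tool_rot: [0.969, 0.049, 0.242, -0.014]
ft_force: [-0.1, 0.4, -1.4]
grip_width: 0.0193
t 8.73 tcp [0.5398 0.0273 0.2064] eulers zyx [  5.7558 -28.1083   0.2345] F [-0.1285  0.4051 -1.3515] w 0.0193
turn(tool rotvec) [-0.0062 -0.0019  0.0039]
shift: tool now [-0.0176 -0.     -0.0007] | after turn [-0.0176  0.     -0.0007]
[-0.0428  0.5868  0.0332]
```

```bash
python3 -m crank '0.002 0 0 0 0 0 1;0.002 0 0 0 0 0 1'
python3 - <<'E'
from h import *
r=tool(5.5,28); go(port(.067,-.029,r),r)
q,s,o=pose();print(o["ft_torque"])
E
python3 -m crank '0.002 0 0 0 0 0 1;0.002 0 0 0 0 0 1'
python3 - <<'E'
from h import *
r=tool(5.5,28); go(port(.067,-.029,r),r)
q,s,o=pose();print(o["ft_torque"])
E
```

```text
clock: 8.9
eef_pos: [0.5439, 0.0278, 0.2089]
tool_rot: [0.969, 0.049, 0.242, -0.014]
ft_force: [-1.3, -0.6, -0.3]
grip_width: 0.0192
t 8.9 tcp [0.5439 0.0278 0.2089] eulers zyx [  5.7601 -28.1009   0.2395] F [-1.2727 -0.5725 -0.3429] w 0.0192
turn(tool rotvec) [-0.0063 -0.0018  0.004 ]
shift: tool now [-0.0225  0.     -0.0005] | after turn [-0.0225  0.0001 -0.0004]
[-0.0857  1.0926  0.032 ]
clock: 9.07
eef_pos: [0.5468, 0.0283, 0.2103]
tool_rot: [0.969, 0.049, 0.241, -0.014]
ft_force: [-2.0, -0.4, -0.1]
grip_width: 0.0192
t 9.07 tcp [0.5468 0.0283 0.2103] eulers zyx [  5.7654 -27.97     0.2554] F [-1.9732 -0.3756 -0.1077] w 0.0192
turn(tool rotvec) [-0.0066  0.0005  0.0041]
shift: tool now [-0.0257  0.0002 -0.0005] | after turn [-0.0257  0.0003 -0.0005]
[-0.0547  1.0197  0.0189]
```

```bash
python3 -m crank '-0.001 0 -0.004 0 0 0 1;0 0 -0.004 0 0 0 1;0 0 -0.004 0 0 0 1;0 0 -0.004 0 0 0 1'
python3 - <<'E'
from h import *
r=tool(5.5,28); go(port(.067,-.029,r),r)
q,s,o=pose();print(o["ft_torque"])
E
python3 -m crank '0 0 -0.005 0 0 0 1;0 0 -0.005 0 0 0 1;0 0 -0.005 0 0 0 1'
python3 - <<'E'
from h import *
r=tool(5.5,28); go(port(.067,-.029,r),r)
q,s,o=pose();print(o["ft_torque"])
E
```

```text
clock: 9.4
eef_pos: [0.5372, 0.0273, 0.2237]
tool_rot: [0.969, 0.049, 0.24, -0.014]
ft_force: [0.2, -0.1, -3.4]
grip_width: 0.0197
t 9.4 tcp [0.5372 0.0273 0.2237] eulers zyx [  5.7643 -27.7994   0.2609] F [ 0.1846 -0.0883 -3.3901] w 0.0197
turn(tool rotvec) [-0.0067  0.0035  0.0041]
shift: tool now [-0.0234  0.0003  0.0158] | after turn [-0.0235  0.0003  0.0158]
[-0.1558  0.7511 -0.0235]
clock: 9.65
eef_pos: [0.5294, 0.0262, 0.2382]
tool_rot: [0.969, 0.049, 0.24, -0.014]
ft_force: [0.4, -0.1, -3.4]
grip_width: 0.0191
t 9.65 tcp [0.5294 0.0262 0.2382] eulers zyx [  5.7569 -27.8109   0.2318] F [ 0.4024 -0.0847 -3.3889] w 0.0191
turn(tool rotvec) [-0.0061  0.0033  0.004 ]
shift: tool now [-0.0232  0.      0.0324] | after turn [-0.0233 -0.0001  0.0323]
[-0.114   0.7651 -0.0095]
```

The wrist shows 3.4 N, so the cartridge is on the hook. Drawing it out along the bore.

```bash
python3 -m crank '0 -0.0006 -0.01 0 0 0 1;0 -0.0006 -0.01 0 0 0 1;0 -0.0006 -0.01 0 0 0 1;0 -0.0006 -0.01 0 0 0 1;0 -0.0006 -0.01 0 0 0 1;0 -0.0006 -0.01 0 0 0 1'
python3 - <<'E'
from h import *
r=tool(5.5,28); go(port(-.03,-.006,r),r)
q,s,o=pose();print(o["ft_torque"],o["joint_pos"])
E
```

```text
clock: 10.15
eef_pos: [0.4984, 0.0263, 0.2946]
tool_rot: [0.97, 0.049, 0.24, -0.014]
ft_force: [1.1, -0.5, -2.4]
grip_width: 0.0192
t 10.15 tcp [0.4984 0.0263 0.2946] eulers zyx [  5.7254 -27.7799   0.2066] F [ 1.1391 -0.4673 -2.3707] w 0.0192
turn(tool rotvec) [-0.0054  0.0038  0.0035]
shift: tool now [ 0.0005 -0.0003 -0.0003] | after turn [ 0.0005 -0.0003 -0.0003]
[-0.1342  0.7412  0.0025] [ 0.0326 -0.1256 -0.3839  0.8287  0.035   3.082 ]
```

```bash
python3 -m crank '0 -0.0005 -0.007 0 0 0 1;0 -0.0005 -0.007 0 0 0 1;0 -0.0005 -0.007 0 0 0 1;0 -0.0005 -0.006 0 0 0 1;0 0 -0.006 0 0 0 1;0 0 -0.006 0 0 0 1;0 0 -0.006 0 0 0 1;0 0 -0.006 0 0 0 1;0 0 -0.008 0 0 0 1;0 0 -0.008 0 0 0 1;0 0 -0.008 0 0 0 1;0 0 0 0 0 0 1;0 0 0 0 0 0 1;0 0 0 0 0 0 1;0 0 0 0 0 0 1'
python3 - <<'E'
from h import *
r=tool(5.5,28); go(port(-.10,-.006,r),r)
q,s,o=pose();print(o["ft_torque"],o["joint_pos"])
a=viewer.camera("top")[:,:,::-1]; b=viewer.camera("scene")[:,:,::-1]
f=lambda i,x,y:cv2.resize(i[y:y+100,x:x+100],None,fx=4,fy=4,interpolation=2)
cv2.imwrite("pics/out.png",np.hstack([f(b,240,110),f(a,300,110)]))
E
```

```text
clock: 11.4
eef_pos: [0.4584, 0.0242, 0.3696]
tool_rot: [0.969, 0.049, 0.241, -0.014]
ft_force: [-0.2, 0.3, -4.5]
grip_width: 0.0191
t 11.4 tcp [0.4584 0.0242 0.3696] eulers zyx [  5.7188 -27.8805   0.2089] F [-0.2004  0.299  -4.498 ] w 0.0191
turn(tool rotvec) [-0.0054  0.0021  0.0034]
shift: tool now [ 0.001  -0.0026  0.0148] | after turn [ 0.0009 -0.0027  0.0148]
[-0.0631  0.9207 -0.0242] [ 0.0301 -0.232  -0.2735  1.0438  0.0362  3.0799]
```

View pics/out.png

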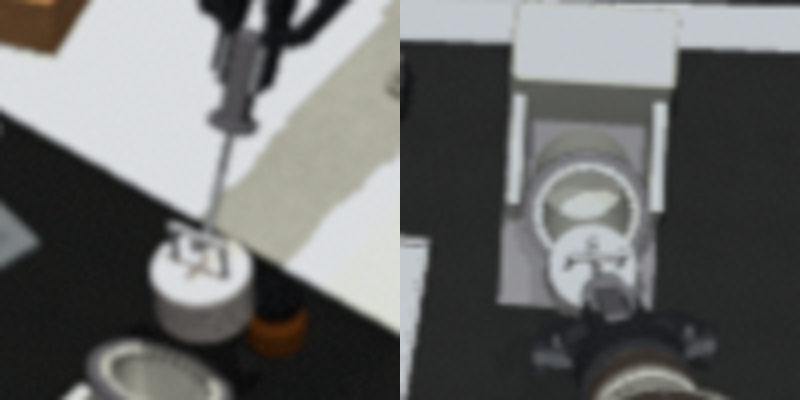

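The cartridge hangs upright and clear of the port, with its bail in the cup (scene crop 205,240). Next I'll straighten the hook gently about its foot.

```bash
python3 -m crank '0.005 0 -0.002 0 -0.035 0 1;0.01 0 -0.002 0 -0.07 0 1;0.01 0 -0.002 0 -0.07 0 1;0.01 0 -0.002 0 -0.07 0 1;0.01 0 -0.002 0 -0.07 0 1;0.01 0 -0.002 0 -0.07 0 1;0.01 0 -0.002 0 -0.07 0 1;0.005 0 0 0 -0.035 0 1;0 0 0 0 0 0 1;0 0 0 0 0 0 1'
python3 - <<'E'
from h import *
r=tool(5.7,0); go(foot2tcp([.507,.263,.15],tool(30)),r)
q,s,o=pose();print(o["joint_pos"],"foot",q+s.apply([HX,0,HZ+.095]))
E
```

```text
clock: 12.33
eef_pos: [0.5263, 0.0311, 0.3964]
tool_rot: [0.999, 0.051, -0.012, -0.001]
ft_force: [-0.4, 0.5, -3.3]
grip_width: 0.0194
t 12.33 tcp [0.5263 0.0311 0.3964] eulers zyx [5.8239 1.3627 0.1877] F [-0.3831  0.4529 -3.2939] w 0.0194
turn(tool rotvec) [-0.0032  0.0238  0.0021]
shift: tool now [ 0.0113 -0.2343  0.1029] | after turn [ 0.0084 -0.2347  0.1024]
[0.0579 0.3135 0.4839 1.7651 0.0022 3.0978] foot [0.5179 0.0307 0.2526]
```

```bash
python3 -m crank '0 0 0 0 0.02 -0.04 1;0 0 0 0 0 -0.07 1;0 0 0 0 0 -0.07 1;0 0 0 0 0 -0.07 1;0 0 0 0 0 -0.07 1;0 0 0 0 0 -0.07 1;0 0 0 0 0 -0.04 1;0 0 0 0 0 0 1'
python3 - <<'E'
from h import *
r=tool(30); go(foot2tcp([.501,.260,.15],r),r)
q,s,o=pose();print(o["joint_pos"])
E
```

```text
clock: 13.0
eef_pos: [0.5239, 0.0308, 0.3969]
tool_rot: [0.962, 0.273, 0.006, -0.001]
ft_force: [-0.1, 0.2, -2.9]
grip_width: 0.0197
t 13.0 tcp [0.5239 0.0308 0.3969] eulers zyx [31.6541 -0.6366 -0.0832] F [-0.1102  0.21   -2.892 ] w 0.0197
turn(tool rotvec) [ 0.0013 -0.0111  0.0289]
shift: tool now [ 0.1047 -0.2071  0.1038] | after turn [ 0.0998 -0.21    0.1029]
[0.0565 0.2783 0.4371 1.7191 0.004  2.6456]
```

```bash
python3 -m crank '0.002 -0.004 0 0 0 0 1;0.004 -0.008 0 0 0 0 1;0.006 -0.012 0 0 0 0 1;0.0075 -0.015 0 0 0 0 1;0.0075 -0.015 0 0 0 0 1;0.0075 -0.015 0 0 0 0 1;0.0075 -0.015 0 0 0 0 1;0.0075 -0.015 0 0 0 0 1;0.0075 -0.015 0 0 0 0 1;0.0075 -0.015 0 0 0 0 1;0.0075 -0.015 0 0 0 0 1;0.0075 -0.015 0 0 0 0 1;0.0075 -0.015 0 0 0 0 1;0.006 -0.012 0 0 0 0 1;0.004 -0.008 0 0 0 0 1;0.002 -0.004 0 0 0 0 1;0 0 0 0 0 0 1'
python3 - <<'E'
from h import *
r=tool(30); go(foot2tcp([.501,.260,.0755],r),r)
q,s,o=pose();print(o["joint_pos"],"foot",q+s.apply([HX,0,HZ+.095]))
E
```

```text
clock: 14.42
eef_pos: [0.4976, 0.272, 0.4006]
tool_rot: [0.963, 0.268, 0.011, -0.003]
ft_force: [0.8, 0.3, -2.7]
grip_width: 0.0193
t 14.42 tcp [0.4976 0.272  0.4006] eulers zyx [31.0545 -1.3406  0.0102] F [ 0.8337  0.279  -2.653 ] w 0.0193
turn(tool rotvec) [-0.0004 -0.0234  0.0184]
shift: tool now [-0.0025  0.0121  0.1811] | after turn [0.0019 0.0121 0.1811]
[0.4996 0.3656 0.5692 1.7511 0.0012 3.0992] foot [0.4962 0.2712 0.2565]
```

```bash
python3 -m crank '0.002 0.006 0.006 0 -0.023 0 1;0 0.006 0.012 0 0 0 1;0 0 0.015 0 0 0 1;0 0 0.015 0 0 0 1;0 0 0.015 0 0 0 1;0 0 0.015 0 0 0 1;0 0 0.015 0 0 0 1;0 0 0.015 0 0 0 1;0 0 0.015 0 0 0 1;0 0 0.01 0 0 0 1;0 0 0.006 0 0 0 1;0 0 0.003 0 0 0 1;0 0 0 0 0 0 1'
python3 - <<'E'
from h import *
r=tool(30); go(foot2tcp([.501,.260,.0755],r),r)
q,s,o=pose();print(o["joint_pos"],"foot",q+s.apply([HX,0,HZ+.095]))
a=viewer.camera("top")[:,:,::-1]; b=viewer.camera("scene")[:,:,::-1]
f=lambda i,x,y:cv2.resize(i[y:y+100,x:x+100],None,fx=4,fy=4,interpolation=2)
cv2.imwrite("pics/tray.png",np.hstack([f(b,305,170),f(a,240,140)]))
E
```

```text
clock: 15.5
eef_pos: [0.5112, 0.247, 0.2476]
tool_rot: [0.966, 0.259, -0.006, 0.005]
ft_force: [0.1, -0.7, -2.2]
grip_width: 0.0191
t 15.5 tcp [0.5112 0.247  0.2476] eulers zyx [29.9633  0.8493 -0.3787] F [ 0.1038 -0.705  -2.1683] w 0.0191
turn(tool rotvec) [ 0.0066  0.0148 -0.0006]
shift: tool now [ 0.0031 -0.0165  0.028 ] | after turn [ 0.0027 -0.0163  0.0281]
[ 0.454   0.3882  0.2091  1.4061 -0.0076  3.0727] foot [0.5054 0.2426 0.1037]
```

View pics/tray.png

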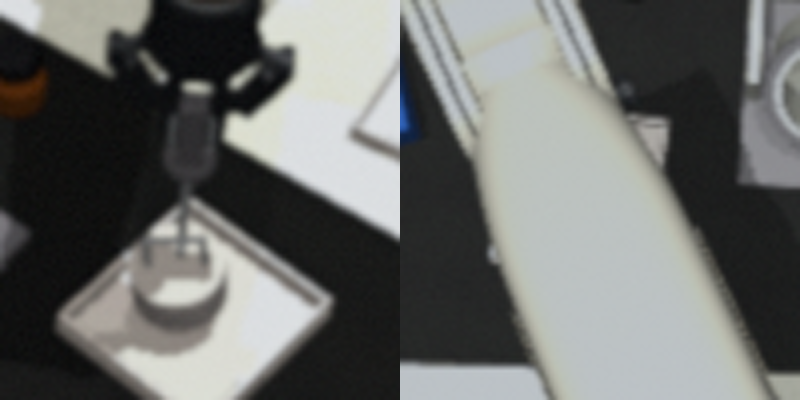

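```bash
python3 - <<'E'
from h import *
print("cart top centre",onz("scene",180/4+305,268/4+170,.0775),"cart mid",onz("scene",180/4+305,279/4+170,.056))
E
python3 -m crank '0 -0.008 0 0.006 0.015 0 1;-0.001 -0.008 0.006 0 0 0 1;0 0 0.006 0 0 0 1;0 0 0.004 0 0 0 1;0 0 0 0 0 0 1'
python3 - <<'E'
from h import *
r=tool(30); go(foot2tcp([.501,.260,.0755],r),r)
q,s,o=pose();print(o["joint_pos"],"foot",q+s.apply([HX,0,HZ+.095]))
E
```

```text
cart top centre [0.5181 0.2517 0.0775] cart mid [0.5137 0.2501 0.056 ]
clock: 16.02
eef_pos: [0.503, 0.2637, 0.2347]
tool_rot: [0.966, 0.259, 0.005, -0.001]
ft_force: [-0.5, -0.8, -3.2]
grip_width: 0.0192
t 16.02 tcp [0.503  0.2637 0.2347] eulers zyx [30.0406 -0.6078  0.0116] F [-0.4909 -0.8295 -3.2407] w 0.0192
turn(tool rotvec) [-0.0002 -0.0106  0.0007]
shift: tool now [0.0013 0.0022 0.0152] | after turn [0.0014 0.0022 0.0152]
[0.4825 0.3737 0.1542 1.3408 0.0006 3.0998] foot [0.5    0.262  0.0906]
```

```bash
python3 -m crank '0 0 0.004 0 -0.01 0 1;0 0 0.004 0 0 0 1;0 0 0.003 0 0 0 1;0 0 0 0 0 0 1'
python3 - <<'E'
from h import *
go()
q,s,o=pose();print("foot",q+s.apply([HX,0,HZ+.095]))
E
python3 -m crank '0 0 0.003 0 0 0 1;0 0 0.003 0 0 0 1;0 0 0 0 0 0 1'
python3 - <<'E'
from h import *
go()
q,s,o=pose();print("foot",q+s.apply([HX,0,HZ+.095]))
E
```

```text
clock: 16.35
eef_pos: [0.5029, 0.2637, 0.2225]
tool_rot: [0.966, 0.26, -0.0, 0.001]
ft_force: [0.5, -0.1, -2.7]
grip_width: 0.0193
t 16.35 tcp [0.5029 0.2637 0.2225] eulers zyx [30.0834  0.0432 -0.0495] F [ 0.4965 -0.1435 -2.7451] w 0.0193
foot [0.4986 0.2611 0.0785]
clock: 16.6
eef_pos: [0.5036, 0.2641, 0.2164]
tool_rot: [0.966, 0.259, 0.0, 0.0]
ft_force: [-0.4, -0.4, -1.5]
grip_width: 0.0193
t 16.6 tcp [0.5036 0.2641 0.2164] eulers zyx [30.066  -0.0528 -0.0154] F [-0.3541 -0.3614 -1.4885] w 0.0193
foot [0.4994 0.2616 0.0724]
```

```bash
python3 -m crank '0 0 0.004 0 0 0 1;0 0 0.004 0 0 0 1;0 0 0.004 0 0 0 1;0 0 0 0 0 0 1;0 0 0 0 0 0 1;0 0 0 0 0 0 1'
python3 - <<'E'
from h import *
go()
q,s,o=pose();print("foot",q+s.apply([HX,0,HZ+.095]),o["ft_torque"])
b=viewer.camera("scene")[:,:,::-1]
cv2.imwrite("pics/low.png",cv2.resize(b[190:270,315:395],None,fx=7,fy=7,interpolation=2))
E
```

```text
clock: 17.1
eef_pos: [0.5044, 0.264, 0.2043]
tool_rot: [0.966, 0.259, 0.002, -0.0]
ft_force: [0.3, 0.7, -1.7]
grip_width: 0.0195
t 17.1 tcp [0.5044 0.264  0.2043] eulers zyx [30.0346 -0.2082 -0.0526] F [ 0.2778  0.7437 -1.663 ] w 0.0195
foot [0.5006 0.2616 0.0603] [-0.0419  0.0467  0.0315]
```

View pics/low.png

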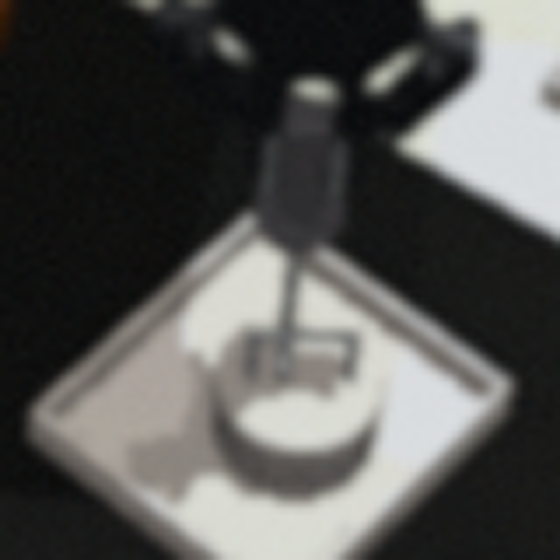

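The cartridge stands upright in the tray with the hook lowered clear below the bar (crop 285,360) and between the legs. Backing the hook out.

```bash
python3 -m crank '-0.005 0 0 0 0 0 1;-0.006 0 0 0 0 0 1;-0.006 0 0 0 0 0 1'
python3 - <<'E'
from h import *
go()
q,s,o=pose();print("foot",q+s.apply([HX,0,HZ+.095]),o["ft_torque"])
E
python3 -m crank '-0.006 0 0 0 0 0 1;-0.006 0 0 0 0 0 1;-0.006 0 0 0 0 0 1;0 0 0 0 0 0 1'
python3 - <<'E'
from h import *
go()
q,s,o=pose();print("foot",q+s.apply([HX,0,HZ+.095]),o["ft_torque"])
b=viewer.camera("scene")[:,:,::-1]
cv2.imwrite("pics/back.png",cv2.resize(b[190:270,315:395],None,fx=7,fy=7,interpolation=2))
E
```

```text
clock: 17.4
eef_pos: [0.4897, 0.2555, 0.2045]
tool_rot: [0.966, 0.259, 0.003, -0.0]
ft_force: [-0.5, -0.5, -1.2]
grip_width: 0.0195
t 17.4 tcp [0.4897 0.2555 0.2045] eulers zyx [30.0399 -0.2941 -0.0573] F [-0.4707 -0.4882 -1.2308] w 0.0195
foot [0.4861 0.2533 0.0605] [0.0241 0.0218 0.0394]
clock: 17.73
eef_pos: [0.4705, 0.2444, 0.2049]
tool_rot: [0.966, 0.259, 0.002, -0.0]
ft_force: [0.2, 0.2, -1.2]
grip_width: 0.0191
t 17.73 tcp [0.4705 0.2444 0.2049] eulers zyx [30.0383 -0.2398 -0.0567] F [ 0.1993  0.1581 -1.1766] w 0.0191
foot [0.4668 0.2421 0.0609] [0.0414 0.0093 0.0192]
```

View pics/back.png

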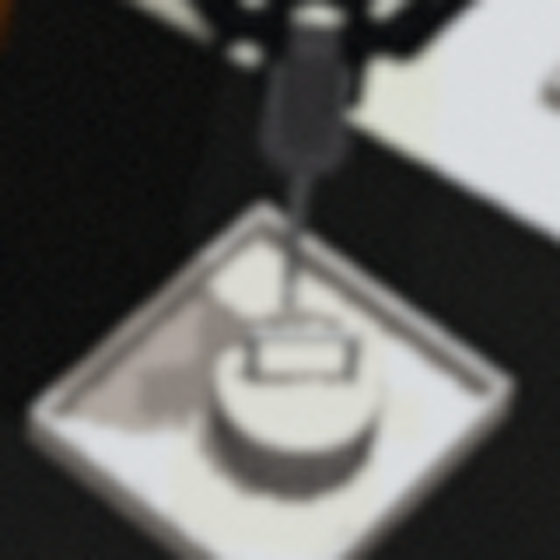

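The bail is now empty and the foot is behind the bar. Lifting away towards the fork.

```bash
python3 -m crank '-0.005 0 -0.01 0 0 0 1;0 0 -0.02 0 0 0 1;0 0 -0.025 0 0 0 1;0 0 -0.025 0 0 0 1;0 0 -0.025 0 0 0 1;0 0 -0.025 0 0 0 1;0 0 -0.01 0 0 0 1'
python3 - <<'E'
from h import *
r=tool(-12.5); F=np.array([.479,-.2825,.135]); d=np.array([.976,-.216,0])
hangtcp=lambda dx,dz: F+dx*d+[0,0,dz]-r.apply([HX,0,HZ])
print(hangtcp(0,0)); go(hangtcp(-.09,.11),r); print(readout.get_obs()["joint_pos"])
E
```

```text
clock: 18.37
eef_pos: [0.4627, 0.2402, 0.3515]
tool_rot: [0.966, 0.259, -0.001, 0.001]
ft_force: [0.2, -0.5, -1.7]
grip_width: 0.0195
[ 0.4839 -0.2836  0.184 ]
t 18.37 tcp [0.4627 0.2402 0.3515] eulers zyx [30.0345  0.0807 -0.0438] F [ 0.2212 -0.5032 -1.6579] w 0.0195
turn(tool rotvec) [0.0013 0.0011 0.7424]
shift: tool now [-0.3101  0.4032  0.0582] | after turn [0.044  0.5068 0.0575]
[ 0.4792  0.269   0.3076  1.6108 -0.0008  3.0966]
```

```bash
python3 -m crank '-0.018 0.0237 0 0 0 0 1;-0.018 0.0237 0 0 0 0 1;-0.018 0.0237 0 0 0 0 1;-0.018 0.0237 0 0 0 0 1;-0.018 0.0237 0 0 0 0 1;-0.018 0.0237 0 0 0 0 1;-0.018 0.0237 0 0 0 0 1;-0.018 0.0237 0 0 0 0 1;-0.018 0.0237 0 0 0 0 1;-0.018 0.0237 0 0 0 0 1;-0.018 0.0237 0 0 0 0 1;-0.018 0.0237 0 0 0 0 1;-0.018 0.0237 0 0 0 0 1;-0.018 0.0237 0 0 0 0 1;-0.018 0.0237 0 0 0 0 1;-0.018 0.0237 0 0 0 0 1;0 0 0 0 0 0 1'
python3 -m crank '0 0 0 0 0 0.105 1;0 0 0 0 0 0.105 1;0 0 0 0 0 0.105 1;0 0 0 0 0 0.105 1;0 0 0 0 0 0.105 1;0 0 0 0 0 0.105 1;0 0 0 0 0 0.105 1;0 0 0 0 0 0 1'
python3 - <<'E'
from h import *
r=tool(-12.5); F=np.array([.479,-.2825,.135]); d=np.array([.976,-.216,0])
hangtcp=lambda dx,dz: F+dx*d+[0,0,dz]-r.apply([HX,0,HZ])
go(hangtcp(-.09,.012),r); print(readout.get_obs()["joint_pos"])
E
```

```text
clock: 19.78
eef_pos: [0.4029, -0.2508, 0.3694]
tool_rot: [0.965, 0.263, 0.015, 0.004]
ft_force: [-0.4, 0.2, -1.0]
grip_width: 0.0197
clock: 20.45
eef_pos: [0.4013, -0.2508, 0.3754]
tool_rot: [0.992, -0.122, 0.018, -0.001]
ft_force: [-0.1, 0.5, -0.8]
grip_width: 0.0195
t 20.45 tcp [ 0.4013 -0.2508  0.3754] eulers zyx [-14.0019  -2.0724   0.3903] F [-0.1002  0.5233 -0.8146] w 0.0195
turn(tool rotvec) [-0.0063 -0.0363 -0.0261]
shift: tool now [-0.0084  0.0154  0.1791] | after turn [-0.0023  0.0141  0.1794]
[-0.5695  0.144   0.2109  1.6055  0.018   2.8167]
```

```bash
python3 -m crank '-0.002 0.014 0 -0.006 -0.036 -0.026 1;0 0 0.025 0 0 0 1;0 0 0.03 0 0 0 1;0 0 0.03 0 0 0 1;0 0 0.03 0 0 0 1;0 0 0.03 0 0 0 1;0 0 0.02 0 0 0 1;0 0 0 0 0 0 1'
python3 - <<'E'
from h import *
r=tool(-12.5); F=np.array([.479,-.2825,.135]); d=np.array([.976,-.216,0])
hangtcp=lambda dx,dz: F+dx*d+[0,0,dz]-r.apply([HX,0,HZ])
go(hangtcp(-.09,.012),r); print(readout.get_obs()["joint_pos"])
E
```

```text
clock: 21.12
eef_pos: [0.3995, -0.2633, 0.2123]
tool_rot: [0.995, -0.095, 0.007, 0.003]
ft_force: [-1.0, 0.5, -1.5]
grip_width: 0.0194
t 21.12 tcp [ 0.3995 -0.2633  0.2123] eulers zyx [-10.9149  -0.8009  -0.2805] F [-1.0394  0.5065 -1.4842] w 0.0194
turn(tool rotvec) [ 0.0047 -0.014   0.0276]
shift: tool now [-0.0034  0.0014  0.0162] | after turn [-0.0032  0.0016  0.0163]
[-0.5832  0.2066 -0.1345  1.2149  0.0008  2.7489]
```

```bash
cat >> h.py <<'E'
def hang(dx,dz): return np.array([.481,-.2838,.1825])+dx*np.array([.9763,-.2164,0])+[0,0,dz]
E
python3 -m crank '-0.0035 0.0015 0.008 0.005 -0.014 0.028 1;0 0 0.008 0 0 0 1;0 0 0 0 0 0 1'
python3 - <<'E'
from h import *
go(hang(-.06,.012),tool(-12.5))
E
```

```text
clock: 21.37
eef_pos: [0.3965, -0.2641, 0.1976]
tool_rot: [0.994, -0.108, 0.0, -0.0]
ft_force: [-0.4, 0.6, -0.8]
grip_width: 0.0193
t 21.37 tcp [ 0.3965 -0.2641  0.1976] eulers zyx [-12.4234  -0.046    0.0083] F [-0.3753  0.6302 -0.7819] w 0.0193
turn(tool rotvec) [-0.0001 -0.0008  0.0013]
shift: tool now [0.0268 0.001  0.0031] | after turn [0.0268 0.0009 0.0031]
```

```bash
python3 -m crank '0.009 0.001 0.003 0 0 0 1;0.009 0 0 0 0 0 1;0.009 0 0 0 0 0 1;0.01 0 0 0 0 0 1'
python3 - <<'E'
from h import *
go(hang(0,.012),tool(-12.5)); print(readout.get_obs()["ft_torque"])
E
```

```text
clock: 21.7
eef_pos: [0.4365, -0.2751, 0.1985]
tool_rot: [0.994, -0.108, 0.004, 0.002]
ft_force: [-0.1, -0.1, -0.5]
grip_width: 0.0193
t 21.7 tcp [ 0.4365 -0.2751  0.1985] eulers zyx [-12.4314  -0.4334  -0.1343] F [-0.0691 -0.0971 -0.5386] w 0.0193
turn(tool rotvec) [ 0.0023 -0.0076  0.0012]
shift: tool now [ 0.0453 -0.0011  0.0043] | after turn [ 0.0454 -0.0012  0.004 ]
[-0.0028 -0.025  -0.0033]
```

```bash
python3 -m crank '0.01 -0.001 0.002 0.002 -0.007 0 1;0.012 0 0 0 0 0 1;0.012 0 0 0 0 0 1;0.011 0 0 0 0 0 1;0 0 0 0 0 0 1'
python3 - <<'E'
from h import *
go(hang(0,0),tool(-12.5)); print(readout.get_obs()["ft_torque"])
E
```

```text
clock: 22.12
eef_pos: [0.492, -0.287, 0.2002]
tool_rot: [0.994, -0.107, 0.006, 0.002]
ft_force: [0.5, 0.3, -0.9]
grip_width: 0.0194
t 22.12 tcp [ 0.492  -0.287   0.2002] eulers zyx [-12.286   -0.6802  -0.1911] F [ 0.5194  0.2767 -0.9054] w 0.0194
turn(tool rotvec) [ 0.0033 -0.0119  0.0037]
shift: tool now [-0.0116 -0.0008  0.0176] | after turn [-0.0114 -0.0007  0.0177]
[-0.0152  0.0085  0.0066]
```

```bash
python3 -m crank '-0.0105 -0.001 0.004 0.003 -0.012 0.004 1;0 0 0.005 0 0 0 1;0 0 0.004 0 0 0 1;0 0 0 0 0 0 1'
python3 - <<'E'
from h import *
go(hang(0,0),tool(-12.5)); print(readout.get_obs()["ft_torque"])
E
```

```text
clock: 22.45
eef_pos: [0.4818, -0.2835, 0.1863]
tool_rot: [0.994, -0.109, -0.001, 0.0]
ft_force: [-0.2, 0.4, -2.3]
grip_width: 0.0191
t 22.45 tcp [ 0.4818 -0.2835  0.1863] eulers zyx [-12.4838   0.0574  -0.0225] F [-0.1868  0.3725 -2.2799] w 0.0191
turn(tool rotvec) [0.0004 0.001  0.0003]
shift: tool now [-0.0007  0.0005  0.0038] | after turn [-0.0007  0.0005  0.0038]
[-0.0033 -0.022   0.049 ]
```

```bash
python3 -m crank '0 0 0.003 0 0 0 1;0 0 0 0 0 0 1'
python3 - <<'E'
from h import *
go(hang(0,0),tool(-12.5)); print(readout.get_obs()["ft_torque"])
E
python3 -m crank '0 0 0.002 0 0 0 1;0 0 0 0 0 0 1'
python3 - <<'E'
from h import *
go(hang(0,0),tool(-12.5)); print(readout.get_obs()["ft_torque"])
E
```

```text
clock: 22.62
eef_pos: [0.4806, -0.2832, 0.1827]
tool_rot: [0.994, -0.109, -0.001, -0.0]
ft_force: [-0.2, 0.1, -1.4]
grip_width: 0.019
t 22.62 tcp [ 0.4806 -0.2832  0.1827] eulers zyx [-12.5164   0.1245  -0.0035] F [-0.1974  0.0867 -1.39  ] w 0.019
turn(tool rotvec) [ 0.0001  0.0022 -0.0003]
shift: tool now [0.0005 0.0005 0.0002] | after turn [0.0005 0.0005 0.0002]
[0.0301 0.0295 0.0463]
clock: 22.78
eef_pos: [0.4808, -0.2834, 0.1829]
tool_rot: [0.994, -0.109, 0.0, 0.0]
ft_force: [0.8, -0.6, -1.3]
grip_width: 0.0196
t 22.78 tcp [ 0.4808 -0.2834  0.1829] eulers zyx [-12.5389  -0.0389  -0.038 ] F [ 0.7885 -0.5561 -1.2625] w 0.0196
turn(tool rotvec) [ 0.0007 -0.0007 -0.0007]
shift: tool now [0.0003 0.0003 0.0004] | after turn [0.0003 0.0003 0.0004]
[-0.0005 -0.0115 -0.0101]
```

```bash
python3 -m crank '0 0 0.003 0 0 0 1'
python3 - <<'E'
from h import *
go(hang(0,0)); 
E
python3 -m crank '0 0 0.003 0 0 0 1'
python3 - <<'E'
from h import *
go(hang(0,0)); 
E
```

```text
clock: 22.87
eef_pos: [0.4812, -0.2837, 0.1821]
tool_rot: [0.994, -0.109, 0.002, 0.001]
ft_force: [-6.8, 5.0, 25.5]
grip_width: 0.0194
t 22.87 tcp [ 0.4812 -0.2837  0.1821] eulers zyx [-12.5423  -0.1998  -0.0818] F [-6.7783  4.9711 25.4617] w 0.0194
shift: tool now [-0.0002  0.0001 -0.0004] | after turn [-0.0002  0.0001 -0.0004]
clock: 22.95
eef_pos: [0.4812, -0.2837, 0.1821]
tool_rot: [0.994, -0.109, 0.003, 0.001]
ft_force: [-7.3, 5.1, 20.1]
grip_width: 0.0197
t 22.95 tcp [ 0.4812 -0.2837  0.1821] eulers zyx [-12.546   -0.3326  -0.1182] F [-7.2615  5.051  20.1352] w 0.0197
shift: tool now [-0.0002  0.0002 -0.0004] | after turn [-0.0002  0.0002 -0.0004]
```

The collar is firmly seated: the contact force rises at exactly the pickup height. Releasing.

```bash
python3 -m crank '0 0 -0.0005 0 0 0 1;0 0 0 0 0 0 0.3;0 0 0 0 0 0 0;0 0 0 0 0 0 -0.5;0 0 0 0 0 0 -1;0 0 0 0 0 0 -1;0 0 0 0 0 0 -1'
python3 - <<'E'
from h import *
go(hang(0,.1),tool(-12.5))
E
```

```text
clock: 23.53
eef_pos: [0.4815, -0.2842, 0.1834]
tool_rot: [0.994, -0.109, 0.004, 0.002]
ft_force: [0.4, 0.7, -0.1]
grip_width: 0.0849
t 23.53 tcp [ 0.4815 -0.2842  0.1834] eulers zyx [-12.5665  -0.4884  -0.1741] F [ 0.3502  0.6775 -0.0979] w 0.0849
turn(tool rotvec) [ 0.003  -0.0085 -0.0012]
shift: tool now [ 0.0003  0.     -0.0991] | after turn [-0.0006 -0.0003 -0.0991]
```

```bash
python3 -m crank '0 0 -0.01 0 0 0 -1;0 0 -0.02 0 0 0 -1;0 0 -0.02 0 0 0 -1;0 0 -0.025 0 0 0 -1;0 0 -0.025 0 0 0 -1;0 0 -0.025 0 0 0 -1;-0.03 0 -0.02 0 0 0 -1;-0.035 0.02 0 0 0 0 -1;-0.035 0.03 0 0 0 0 -1;-0.035 0.03 0 0 0 0 -1;-0.035 0.03 0 0 0 0 -1;0 0.03 0 0 0 0 -1;0 0.03 0 0 0 0 -1;0 0 0 0 0 0 -1;0 0 0 0 0 0 -1;0 0 0 0 0 0 -1'
python3 - <<'E'
from h import *
go()
a=viewer.camera("top")[:,:,::-1].copy(); b=viewer.camera("scene")[:,:,::-1].copy()
a0=cv2.imread("pics/top0.png"); b0=cv2.imread("pics/scene0.png")
# change since start (fork/hook region and bystanders)
for n,i,j in(("top",a,a0),("scene",b,b0)):
    m=(cv2.GaussianBlur(cv2.absdiff(i,j),(3,3),0).max(2)>40).astype(np.uint8)
    _,_,st,ce=cv2.connectedComponentsWithStats(m)
    print(n,[(s.tolist(),c.round(0).tolist()) for s,c in zip(st[1:],ce[1:]) if s[4]>5])
print("hook diff",np.abs(b[115:185,205:250].astype(int)-b0[115:185,205:250]).max(), "top",np.abs(a[165:220,405:455].astype(int)-a0[165:220,405:455]).max())
# cartridge in tray: silhouette difference in both views
for n,i,j,(x,y,w,h) in(("scene",b,b0,(320,215,70,70)),("top",a,a0,(262,162,48,50))):
    d=(cv2.absdiff(i,j).max(2)[y:y+h,x:x+w]>25).astype(np.uint8); print(n,"\n".join("".join(".#"[v] for v in r[::2]) for r in d[::2]))
E
```

```text
clock: 24.87
eef_pos: [0.2799, -0.4103, 0.3419]
tool_rot: [0.994, -0.107, 0.004, 0.004]
ft_force: [-0.6, -0.0, -0.7]
grip_width: 0.0855
t 24.87 tcp [ 0.2799 -0.4103  0.3419] eulers zyx [-12.3318  -0.5395  -0.4336] F [-0.5951 -0.0333 -0.7044] w 0.0855
top [([343, 155, 8, 3, 16], [347.0, 156.0]), ([338, 158, 18, 9, 49], [347.0, 164.0]), ([346, 160, 6, 2, 6], [348.0, 161.0]), ([278, 185, 15, 13, 45], [287.0, 193.0]), ([362, 221, 256, 179, 15911], [488.0, 299.0]), ([593, 239, 3, 3, 6], [594.0, 240.0]), ([355, 254, 40, 23, 263], [378.0, 264.0]), ([456, 254, 22, 15, 129], [464.0, 261.0]), ([604, 257, 4, 8, 22], [605.0, 260.0]), ([398, 261, 11, 8, 54], [403.0, 264.0]), ([594, 277, 10, 6, 18], [598.0, 279.0]), ([335, 284, 5, 3, 9], [337.0, 285.0]), ([327, 291, 9, 8, 39], [331.0, 294.0]), ([343, 292, 6, 2, 8], [345.0, 292.0]), ([316, 301, 60, 36, 708], [339.0, 315.0]), ([608, 319, 14, 28, 201], [613.0, 334.0]), ([337, 327, 4, 3, 9], [338.0, 328.0]), ([339, 328, 7, 8, 23], [342.0, 331.0]), ([422, 338, 5, 3, 9], [424.0, 339.0]), ([610, 347, 10, 5, 27], [615.0, 349.0]), ([341, 358, 16, 14, 87], 
[... 2258 characters left out ...]
...................................
...................................
top ........................
........................
........................
........................
........................
........................
........................
........................
........................
........................
............#.#.........
..........##..#.........
........##....##........
.......##.....##........
.......#......#.........
.............##.........
............##..........
........#####...........
........................
........................
........................
........................
........................
........................
........................
```

```bash
python3 - <<'E'
from h import *
print("cart top view",onz("top",285.5,189,.049),"scene mid",onz("scene",356,249,.04))
from workcell import order
print(order.job_done())
E
```

```text
cart top view [0.4933 0.2553 0.049 ] scene mid [0.5218 0.2792 0.04  ]
the job is handed in; nothing more can be done
None
```

I completed the whole sequence and handed the job in at about 25 s of the 72 s allowed. No verdict was reported.

- **What I did:** I took the hook from the fork and caught the bail in the port. I drew the cartridge out along the bore until it hung free, and stood it in the larger white tray. I then backed the hook out of the bail and hung it back by its collar.
- **Cartridge:** The last pictures I viewed showed it upright on the tray floor with the bail empty. My two closing position estimates are rough and differ by about 37 mm: (0.493, 0.255) from the top view and (0.522, 0.279) from the scene view, against a tray centre of about (0.505, 0.263). Both lie within the allowed 45 × 40 mm.
- **Hook:** The collar met the prongs firmly, at over 20 N and at the pickup height. After release, the top view around the fork differed little from the start. The scene view there changed more, which I put down to the arm's shadow. I had used all 12 picture views by then, so I checked the hung hook only by comparing pixel values.
- **Other things on the bench:** A comparison with the start pictures showed changes only at the arm and its shadow, the port and the tray. The gripper was open and away from everything when I handed in.
- **Off plan:** Joint 6 reached its range end near the port, so the hook went in with about 7° of yaw misalignment. The bail was still caught cleanly.

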